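# Pop the touch-latch cupboard and swing its door wide

### The arm

A 6-joint arm with a two-finger parallel gripper is mounted at the origin on the work surface. World frame = base frame: x ahead of the robot, y to its left, z up, the work surface at z = 0. Lengths are in mm, angles in rad, forces in N, time in s.
With the tool pointing down it reaches from about 400 to 925 mm from the base axis. Payload 12.5 kg.
Tool frame: the origin (TCP) lies midway between the tips of the shut fingers; the grasp point (between the pads) lies 19 mm behind it; z points along the fingers, y is the line along which they close (so a half turn about z gives the same grasp; the last joint's range is limited). The gripper opens to 95 mm and grips with 3 to 60 N. Pads are 20 mm wide; open, the fingers measure 119 mm over their backs; the gripper's body (75 mm by 180 mm) begins 59 mm behind the grasp point.
Start: joints at [-1.378, 0.491, 1.559, -0, 1.092, -0.106], TCP at [184.006, -597.318, 214.661] pointing down, gripper open.
Joint ranges: [-3.1, 3.1], [-0.84, 2.19], [0.05, 2.79], [-1.13, 4.28], [0.06, 2.93], [-2.69, 2.69]. Speed limits (rad/s): [2.22, 2.22, 2.79, 3.14, 3.14, 3.14].

### API

Orientations are given as [roll, pitch, yaw] about the fixed x, y, z axes, in that order (R = Rz(yaw) Ry(pitch) Rx(roll)).
In Python, from cell import state, read_camera, camera_info, env gives the robot as it stands.
- The arm moves only by the tool move_arm, never from a script. Its argument "commands" is a list of rows, each a list of 3 entries, a list of its own where there are three numbers: the shift along the world's x, y, z in cm, then the turn, a rotation vector about the world's x, y, z in degrees, then the opening, from 0 (shut) to 1 (fully open). A call has 1 to 10 rows; each row shifts and turns the commanded pose from where the row before left it; what a row does not reach is not made up. A row lasts 1/10 s, in which the tool goes at most 50 mm and 8.59 degrees, less where a joint would pass 70% of its speed; a pose out of reach is approached as far as the arm can. A call with a gripper value outside its range is refused whole. The fingers move at their own pace and stop on an object; the grip force is fixed at half the most. Time passes only in rows, so rows that do not move let the fingers close. It gives the time, the measured TCP pose, the force, the opening and the grip force at its end, in the units of the state.
- state(): the state, without advancing time (a new reading comes with each control period).
- read_camera(name): name is "scene" or "top" or "wrist"; returns the picture (384x512x3 uint8, blue, green, red); there is no depth.
- camera_info(name): a dict with "K" (3x3 intrinsics, pixels), "cam_to_world" (4x4, takes a point from camera to world coordinates). Camera axes: x right, y down, z forward; pixel columns grow to the right and rows downward; lengths in mm; the calibration is good to about 2 mm. A picture is of the moment at which its call begins: read the wrist's pose just before it. camera_info takes no time and is no camera call; for the wrist camera it gives the pose at the moment of the call.
- env.job_done(): hands the job in; it is judged then, once.
The state is a dict: "t": time; "joints": joint angles; "qvel": joint speeds; "tau": joint torques, N m; "eef_pos": TCP position; "tcp_rot": TCP orientation; "ft_force": force on the tool from outside, world axes, zero at the start; "moment": the same for the moment, N m; "opening": opening from 0.0 (shut) to 1.0 (fully open); "grip_force": force on a finger pad.
Only numpy, scipy, OpenCV 4.12 (cv2) and the standard library are available. Lean on these libraries where they do the work, as an engineer would, in place of code of your own. Each camera call takes 0.05 s, during which the arm holds its last target. There are 200 camera calls.

### The job

Open the wider of the two handleless cupboards: gently press its door in over the touch catch near the free edge and let go so that the spring sets it ajar by itself, then reach a fingertip behind the ajar door and push it wide open, to about a right angle, and leave it standing there. Work only with the fingertips or the outside of the fingers; do not pinch or lift anything, leave the narrower cupboard shut and do not disturb the tape roll, carton and tile stack.

Things in the scene. Friction and masses are not known exactly. Their poses are not given: they have to be found in the camera images.
- wide_cabinet: Fixed grey wide cabinet, 268 mm wide (its y), 220 deep (x), 202 high; origin at the centre of its underside, x from its front to its back. Front faces the robot within 0.15 rad. Handleless pale wooden door 240 mm wide, hinged at its left (+y), flush with the front, 110 mm ahead of the origin. Top board begins 34 mm behind it, so its edge shows from above. The one to open; left or right of the other.
- wide_door (a joint): Door angle, rad: 0 shut, grows as it swings out to the robot, stop 1.75. Press the catch in 3 to 4 mm (about 6 N; hard stop at 10 mm) and let go: a plunger springs the door to about 0.4 rad within a second. Beyond that it is free of the spring, turns with slight damped friction and stays where left. Pushed shut it meets the plunger and does not re-latch.
- wide_press (a point): Point on the wide door's outer face over its touch catch, 35 mm from its free (right-hand) edge, 205 mm from the hinge axis, 158 mm above the table; moves with the door. Axes as the cabinet's while shut.
- wide_hinge (a point): Point on the wide door's upright hinge axis, level with its top edge (198 mm above the table), 8 mm behind its outer face. The door is 16 mm thick, reaches from 14 to 198 mm above the table, and at angle 0 runs from here 240 mm to the cabinet's -y.
- narrow_cabinet: Fixed grey narrow cabinet, 178 mm wide (its y), 220 deep (x), 202 high; origin at the centre of its underside, x from its front to its back. Front faces the robot within 0.15 rad. Handleless pale wooden door 150 mm wide, hinged at its left (+y), flush with the front, 110 mm ahead of the origin. Top board begins 34 mm behind it, so its edge shows from above. To be left shut.
- narrow_door (a joint): Angle of the narrow door, rad, with the same kind of catch: 0 shut. Must stay shut.
- tape_roll: Roll of tape lying flat on the table in front of the narrow cabinet: ring 100 mm across, 48 mm high; origin at the centre of its underside. Leave alone.
- carton: Small cardboard box, 60 x 90 x 50 mm, on the back part of the narrow cabinet's top; origin at the centre of its underside. Leave alone.
- tile_stack: Stack of three tile samples held as one piece, 98 x 98 x 24 mm, on the back part of the wide cabinet's top; origin at the centre of its underside. Leave alone.

How it is judged (in metres and radians):
On the way, in this order (a step that is already met when the one before it is completed fails the run):
1. the wide door has sprung ajar by itself (0.25 to 0.8 rad), with the fingers off it (value of joint wide_door between 0.25 and 0.8 rad and contact force between the fingers and wide_cabinet below 0.2 N), for 0.2 s.
2. the wide door is swung wide open (past 1.25 rad) (value of joint wide_door above 1.25 rad), for 0.2 s.
At the end, for the whole second after the job is handed in: the wide door stands still at more than 1.25 rad (about 72 degrees), the narrow door is shut (below 0.04 rad), and tape roll, carton and tile stack are within 20 mm of where they were (value of joint wide_door above 1.25 rad and velocity of joint wide_door between -0.05 and 0.05 rad/s and value of joint narrow_door below 0.04 rad and distance of each of tape_roll, carton, tile_stack from where it was at the start of the episode below 0.02 m); the robot touches nothing.
It fails at once if the narrow door is opened (value of joint narrow_door above 0.08 rad).
It fails at once if the wide cabinet or its door is shoved or squeezed with more than 35 N (a gentle press needs about 6 N) (contact force between the fingers and wide_cabinet above 35 N).
It fails at once if the tape roll is moved or lifted by more than 20 mm (distance of tape_roll from where it was at the start of the episode above 0.02 m).
It fails at once if the carton is moved or lifted by more than 20 mm (distance of carton from where it was at the start of the episode above 0.02 m).
It fails at once if the tile stack is moved or lifted by more than 20 mm (distance of tile_stack from where it was at the start of the episode above 0.02 m).
It also fails if it takes over 51 s, if anything falls off the work surface, if the arm or the gripper's body presses on something with over 40 N, if the wrist force passes 120 N, or if a joint passes its speed limit or range.

## Working session

There is one attempt and no reset: what is moved stays moved. The work goes in short steps, Python scripts to look and compute and a tool call to move; the robot and the scene stay as the last step left them, time stands still between calls to the robot, and variables do not carry over. Pictures are saved under pics/ and viewed, at most 10 in all, crops included, and the job is handed in when it is done.

Besides the shell and the picture viewer there is one more tool, called as name(argument=value, ...) on one line, values as JSON. move_arm: Moves the arm, as the interface text tells. Its arguments: {"type":"object","properties":{"commands":{"type":"array"}},"required":["commands"]}

```bash
mkdir -p pics
python3 - <<'E'
from cell import *
import cv2,numpy as np
for n in("scene","top"):
    cv2.imwrite(f"pics/{n}0.png",read_camera(n)); c=camera_info(n); print(n,np.round(c["K"],1).tolist(),np.round(c["cam_to_world"],3).tolist())
print(state())
E
```

```text
scene [[409.9, 0.0, 257.1], [0.0, 409.9, 201.7], [0.0, 0.0, 1.0]] [[0.164, 0.934, -0.319, 943.244], [0.986, -0.158, 0.045, -46.46], [-0.008, -0.322, -0.947, 1094.326], [0.0, 0.0, 0.0, 1.0]]
top [[346.8, 0.0, 255.6], [0.0, 346.8, 192.6], [0.0, 0.0, 1.0]] [[-0.026, -0.996, 0.09, 533.442], [-1.0, 0.025, -0.007, 20.77], [0.004, -0.09, -0.996, 1007.053], [0.0, 0.0, 0.0, 1.0]]
{'t': 0.1, 'joints': array([-1.37757504e+00,  4.91505439e-01,  1.55940087e+00, -8.86668924e-06,
        1.09170060e+00, -1.05593381e-01]), 'qvel': array([ 0.00018078, -0.00339686, -0.00225616, -0.00107199, -0.00071479,
       -0.00027454]), 'tau': array([ 3.28300506e-03, -6.13623548e+01, -2.58605719e+01,  6.93896413e-02,
        4.69917257e-02, -4.21077232e-05]), 'eef_pos': array([ 183.97315606, -597.07822747,  214.1121025 ]), 'tcp_rot': array([-3.14058322e+00, -9.90788598e-05,  2.98818714e-01]), 'ft_force': array([-0.11264978,  0.32861319,  0.47362284]), 'moment': array([-0.03740718,  0.0087434 ,  0.01183957]), 'grip_force': 0.0, 'opening': 0.9999310258068876}
```

View pics/scene0.png

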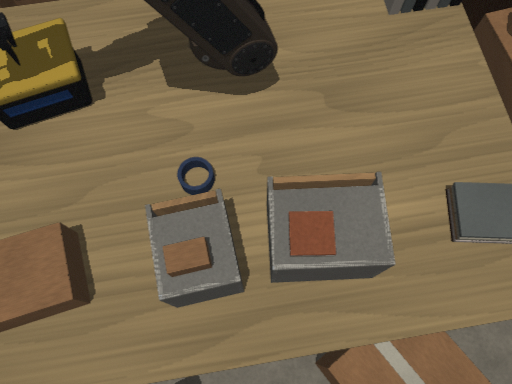

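View pics/top0.png

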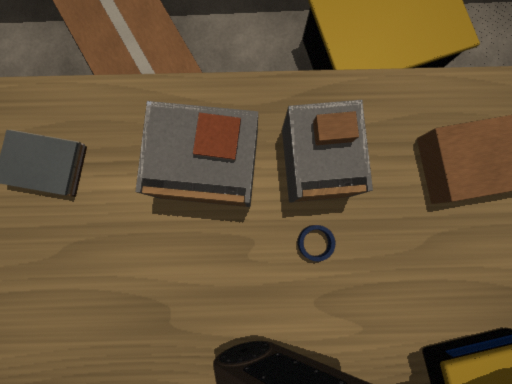

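The wide cabinet is on the left in the top view (door edge from about (141,190) to (250,200)). The narrow one is to its right, with the tape roll at (317,243). I'll enlarge the front edges.

Run:
```python
import cv2
a=cv2.imread("pics/top0.png")[165:215,130:260]; b=cv2.imread("pics/scene0.png")[165:225,260:395]
a=cv2.resize(a,None,fx=5.9,fy=5.9,interpolation=cv2.INTER_CUBIC);b=cv2.resize(b,(767,290),interpolation=cv2.INTER_CUBIC)
cv2.imwrite("pics/crop.png",cv2.vconcat([a,b]));print(a.shape)
```

```text
(295, 767, 3)
```

View pics/crop.png

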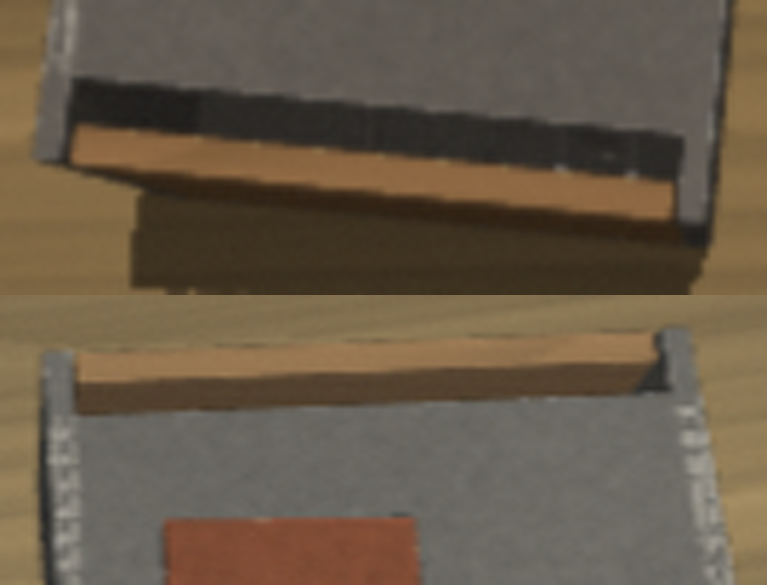

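The enlarged crop gives the door's top outer edge. In the top picture it runs from (141.9,192.6) to (244.1,202.3), and in the scene picture from (375.3,172.9) to (273.7,177.0).

```bash
cat > h.py <<'E'
from cell import *
import cv2,numpy as np
def bp(n,px,z):
    c=camera_info(n);T=c["cam_to_world"];d=T[:3,:3]@np.linalg.inv(c["K"])@[px[0],px[1],1];o=T[:3,3]
    return o+d*(z-o[2])/d[2]
E
python3 - <<'E'
from h import *
for n,h,f in(("top",(141.9,192.6),(244.1,202.3)),("scene",(375.3,172.9),(273.7,177.0))):
    H=bp(n,h,198);F=bp(n,f,198);u=(F-H);L=np.hypot(*u[:2]);print(n,H.round(1),F.round(1),L.round(1),np.degrees(np.arctan2(u[0],-u[1])).round(2))
print("narrow",bp("top",(302,196),198).round(),bp("top",(366,191),198).round(),"tape",bp("top",(317,243),48).round(), bp("scene",(196,175),48).round())
E
```

```text
top [613.5 281.2 198. ] [584.7  42.8 198. ] 240.2 -6.89
scene [617. 283. 198.] [587.2  44.8 198. ] 240.1 -7.13
narrow [596. -93. 198.] [ 604. -244.  198.] tape [ 477. -150.   48.] [ 486. -150.   48.]
```

move_arm(commands=[[[2.4,3,0],[0,0,-2.4],0],[[2.4,3,0],[0,0,-2.4],0],[[2.4,3,0],[0,0,-2.4],0],[[2.4,3,0],[0,0,-2.4],0],[[2.4,3,0],[0,0,-2.4],0],[[2.4,3,0],[0,0,-2.4],0],[[2.4,3,0],[0,0,-2.4],0],[[2.4,3,0],[0,0,-2.4],0],[[2.4,3,0],[0,0,-2.4],0],[[2.4,3,0],[0,0,-2.4],0]])

```text
t: 1.1
eef_pos: [424.7, -295.9, 214.5]
tcp_rot: [-3.142, 0.0, -0.122]
ft_force: [-0.3, -0.8, -0.1]
opening: 0.214
grip_force: 0.0
```

move_arm(commands=[[[1,3.8,0],[0,0,0],0],[[1,3.8,0],[0,0,0],0],[[1,3.8,0],[0,0,0],0],[[1,3.8,0],[0,0,0],0],[[1,3.8,0],[0,0,0],0],[[1,3.8,0],[0,0,0],0],[[1,3.8,0],[0,0,0],0],[[1,3.8,0],[0,0,0],0],[[1,3.8,0],[0,0,0],0],[[0,0,0],[0,0,0],0]])

```text
t: 2.1
eef_pos: [514.5, 48.1, 214.4]
tcp_rot: [-3.141, 0.0, -0.116]
ft_force: [-0.6, -0.3, -0.7]
opening: 0.004
grip_force: 0.0
```

move_arm(commands=[[[0.3,2,-2],[0,0,-0.3],0],[[0.2,1.9,-2],[0,0,0],0],[[0,0,-2.4],[0,0,0],0],[[1.5,-0.2,0],[0,0,0],0],[[1.5,-0.2,0],[0,0,0],0],[[1.5,-0.2,0],[0,0,0],0],[[0.3,0,0],[0,0,0],0],[[0,0,0],[0,0,0],0]])

```text
t: 2.9
eef_pos: [566.7, 77.2, 150.3]
tcp_rot: [3.141, 0.001, -0.126]
ft_force: [-0.4, -1.3, 0.2]
opening: 0.004
grip_force: 0.0
```

Run:
```python
from h import *
s=state();print(s["eef_pos"],s["ft_force"])
cv2.imwrite("pics/s1.png",cv2.resize(read_camera("scene")[120:280,200:420],None,fx=3.4,fy=3.4))
```

```text
[566.7427545   77.24310456 150.29292352] [-0.44765258 -1.27114855  0.20267665]
```

View pics/s1.png

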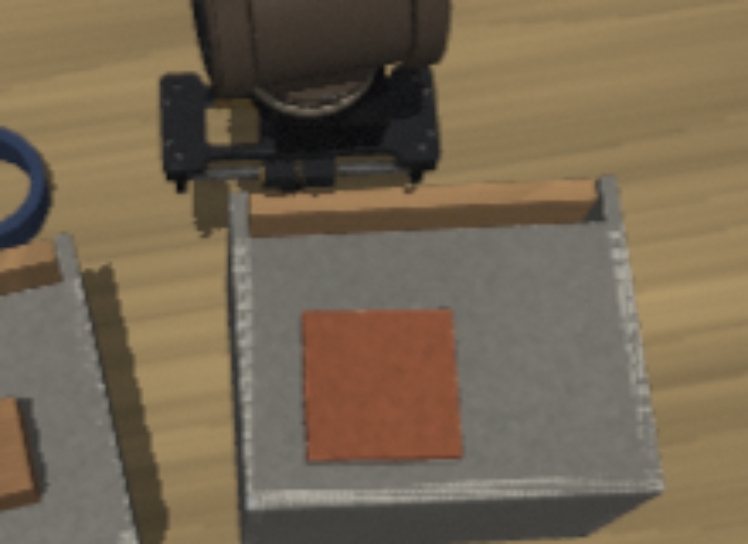

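The shut fingers stand just in front of the door near its free edge, at about (310,185) in the crop, with the gripper body above the cabinet. Next I creep in.

move_arm(commands=[[[0.3,0,0],[0,0,0],0],[[0.3,-0.1,0],[0,0,0],0],[[0.2,0,0],[0,0,0],0],[[0.1,0,0],[0,0,0],0],[[0,0,0],[0,0,0],0]])

```text
t: 3.45
eef_pos: [576.1, 76.7, 150.7]
tcp_rot: [3.142, 0.0, -0.125]
ft_force: [-0.1, 0.4, -0.1]
opening: 0.007
grip_force: 0.0
```

move_arm(commands=[[[0.1,0,0],[0,0,0],0],[[0.1,0,0],[0,0,0],0],[[0,0,0],[0,0,0],0]])

```text
t: 3.75
eef_pos: [577.9, 76.7, 150.6]
tcp_rot: [3.141, 0.0, -0.125]
ft_force: [-1.9, -0.4, 0.7]
opening: 0.005
grip_force: 0.4
```

move_arm(commands=[[[0.1,0,0],[0,0,0],0],[[0.1,0,0],[0,0,0],0],[[0,0,0],[0,0,0],0]])

```text
t: 4.05
eef_pos: [579.5, 76.5, 150.6]
tcp_rot: [3.141, 0.001, -0.125]
ft_force: [-5.8, -1.8, 3.1]
opening: 0.006
grip_force: 2.5
```

move_arm(commands=[[[0.1,0,0],[0,0,0],0],[[0.1,0,0],[0,0,0],0],[[0,0,0],[0,0,0],0]])

```text
t: 4.35
eef_pos: [580.2, 76.4, 150.6]
tcp_rot: [3.14, 0.004, -0.125]
ft_force: [-13.0, -1.9, 6.5]
opening: 0.004
grip_force: 6.1
```

move_arm(commands=[[[-3,0.4,0],[0,0,0],0],[[-4,0.5,0],[0,0,0],0],[[-4,0.5,0],[0,0,0],0],[[-2,0.2,3],[0,0,0],0],[[0,0,4],[0,0,0],0],[[0,0,0],[0,0,0],0],[[0,0,0],[0,0,0],0],[[0,0,0],[0,0,0],0],[[0,0,0],[0,0,0],0],[[0,0,0],[0,0,0],0]])

```text
t: 5.35
eef_pos: [451.9, 92.6, 219.8]
tcp_rot: [3.141, 0.002, -0.125]
ft_force: [-0.4, 0.2, 0.4]
opening: 0.002
grip_force: 0.0
```

Run:
```python
from h import *
s=state();print(s["eef_pos"],s["ft_force"])
cv2.imwrite("pics/s2.png",cv2.resize(read_camera("scene")[120:280,200:420],None,fx=3.4,fy=3.4))
```

```text
[451.88529996  92.62764289 219.78963238] [-0.40605981  0.18120478  0.40230791]
```

View pics/s2.png

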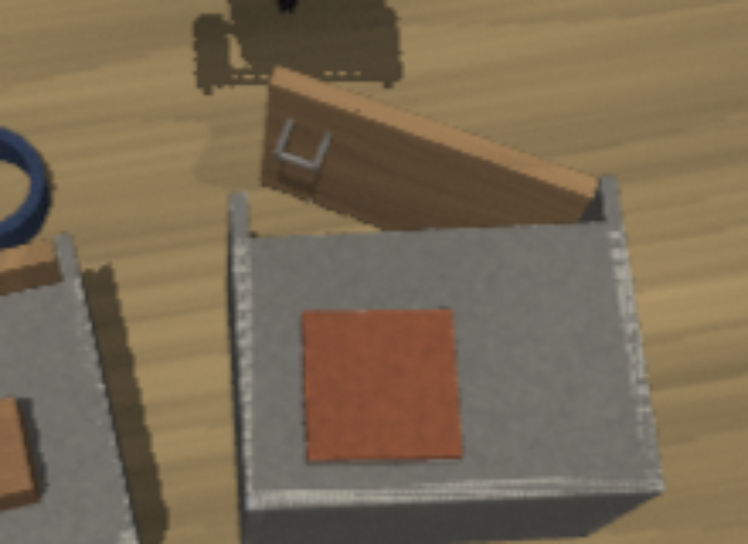

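The door has sprung ajar. Its outer top corner is at (275,67) in the crop and a catch bracket sits inside near the free edge, at about (300,145). I'll compute its angle and the pushing arc.

```bash
cat >> h.py <<'E'
H=np.array([623,281.]);u=np.array([-.122,-.9925]);n=np.array([-.9925,.122])
def ang(P): # outer top corner
    v=P[:2]-H; return np.arctan2(v@n,v@u)-np.arctan2(8,240)
def fp(a,r,s): return H+r*(u*np.cos(a)+n*np.sin(a))+s*(u*np.sin(a)-n*np.cos(a))
E
python3 - <<'E'
from h import *
P=bp("scene",(200+275/3.4,120+67/3.4),198);a=ang(P);print(P,a,np.hypot(*(P[:2]-H)))
print("entry",fp(a,165,36))
for b in (a,.5,.6,.75,.9,1.05,1.2,1.35,1.5):print(round(b,2),fp(b,165,21).round())
E
```

```text
[493.75279815  79.33942117 198.        ] 0.41433237762837355 239.52417047259783
entry [569.58455891 120.79361273]
0.41 [557. 128.]
0.5 [544. 135.]
0.6 [530. 143.]
0.75 [510. 159.]
0.9 [493. 177.]
1.05 [479. 198.]
1.2 [468. 220.]
1.35 [461. 244.]
1.5 [457. 269.]
```

move_arm(commands=[[[0,0,1.5],[0,0,0],0],[[3,0.7,0],[0,0,0],0],[[3,0.7,0],[0,0,0],0],[[3,0.7,0],[0,0,0],0],[[2.8,0.7,0],[0,0,0],0],[[0,0,0],[0,0,0],0],[[0,0,-2],[0,0,0],0],[[0,0,-3],[0,0,0],0],[[0,0,-3],[0,0,0],0],[[0,0,0],[0,0,0],0]])

```text
t: 6.4
eef_pos: [567.8, 120.4, 152.2]
tcp_rot: [3.14, 0.007, -0.125]
ft_force: [-0.8, -0.4, -0.0]
opening: 0.007
grip_force: 0.0
```

move_arm(commands=[[[-0.7,0.4,0],[0,0,0],0],[[-0.6,0.3,0],[0,0,0],0],[[-0.6,0.3,0],[0,0,0],0],[[-0.7,0.4,0],[0,0,0],0],[[-0.7,0.4,0],[0,0,0],0],[[-0.7,0.4,0],[0,0,0],0],[[0,0,0],[0,0,0],0]])

```text
t: 7.1
eef_pos: [528.9, 143.2, 155.8]
tcp_rot: [3.141, 0.001, -0.125]
ft_force: [-0.1, -0.0, -0.3]
opening: 0.001
grip_force: 0.0
```

move_arm(commands=[[[-1,0.8,0],[0,0,0],0],[[-0.9,0.8,0],[0,0,0],0],[[-0.9,0.9,0],[0,0,0],0],[[-0.8,0.9,0],[0,0,0],0],[[-0.7,1,0],[0,0,0],0],[[-0.7,1.1,0],[0,0,0],0],[[-0.6,1.1,0],[0,0,0],0],[[-0.5,1.1,0],[0,0,0],0],[[0,0,0],[0,0,0],0]])

```text
t: 8.0
eef_pos: [468.2, 221.0, 155.6]
tcp_rot: [3.142, 0.001, -0.124]
ft_force: [0.7, -0.4, 0.6]
opening: 0.004
grip_force: 0.0
```

move_arm(commands=[[[-0.4,1.2,0],[0,0,0],0],[[-0.3,1.2,0],[0,0,0],0],[[-0.2,1.2,0],[0,0,0],0],[[-0.2,1.2,0],[0,0,0],0],[[0,0.6,0],[0,0,0],0],[[0,0,0],[0,0,0],0]])

```text
t: 8.6
eef_pos: [457.8, 274.6, 155.6]
tcp_rot: [-3.142, 0.0, -0.124]
ft_force: [0.4, -0.3, 0.1]
opening: 0.004
grip_force: 0.0
```

Run:
```python
from h import *
s=state();print(s["eef_pos"],s["ft_force"])
cv2.imwrite("pics/s3.png",cv2.resize(read_camera("scene")[60:260,200:440],None,fx=3,fy=3))
```

```text
[457.81143044 274.62602755 155.55181163] [ 0.43389714 -0.27915716  0.08073402]
```

View pics/s3.png

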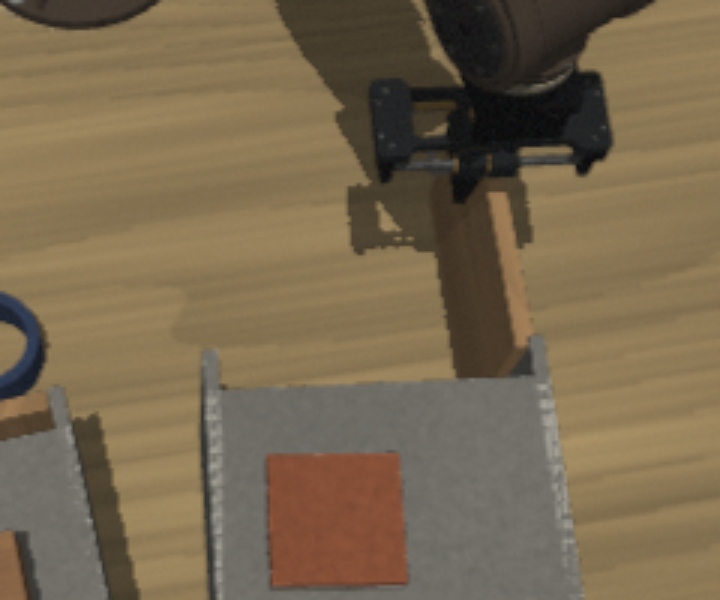

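The door now stands at about a right angle, its top edge running from (500,195) to (525,340), with the finger at its inner side. I back off and raise the tool.

move_arm(commands=[[[0,-1,0],[0,0,0],0],[[0,-2,0],[0,0,0],0],[[0,-3,0],[0,0,0],0],[[0,-3,2],[0,0,0],0],[[0,-3,4],[0,0,0],0],[[0,-3,4],[0,0,0],0],[[0,-2,2],[0,0,0],0],[[0,0,0],[0,0,0],0],[[0,0,0],[0,0,0],0],[[0,0,0],[0,0,0],0]])

```text
t: 9.65
eef_pos: [457.5, 103.8, 274.5]
tcp_rot: [3.141, 0.002, -0.125]
ft_force: [-0.2, 0.9, -0.4]
opening: 0.008
grip_force: 0.0
```

Run:
```python
from h import *
s=state();print(s["eef_pos"],s["ft_force"])
cv2.imwrite("pics/s4.png",read_camera("scene"))
```

```text
[457.46342863 103.82874197 274.51321067] [-0.21540293  0.85130744 -0.41520718]
```

View pics/s4.png

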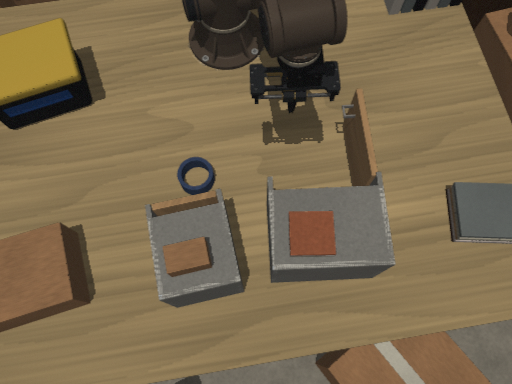

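The wide door stands open at about a right angle, its top edge running from (358,92) to (375,180). The narrow door is shut, the other objects look unmoved, and the arm is clear of everything.

```bash
python3 -c "
from h import *
print(ang(bp('scene',(361,91),198)))
print(env.job_done())"
```

```text
1.517704319910123
the job is handed in; nothing more can be done
None
```

The wide door is standing open at about 1.52 rad (87°), measured from the last camera picture. The narrow door is shut, the tape roll, carton and tile stack look unmoved, and the job was handed in at about 10 s; the hand-in returned no verdict.

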